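Prove the neck-drilling jig with the setting rod

ROBOT

A 7-joint arm with a two-finger parallel gripper is mounted at the origin on the work surface. World frame = base frame: x ahead of the robot, y to its left, z up, the work surface at z = 0. Lengths are in mm, angles in rad, forces in N, time in s.
With the tool pointing down it reaches from about 425 to 875 mm from the base axis. Payload 8.4 kg.
Tool frame: the origin (TCP) lies between the finger pads; the fingertips stand 19 mm ahead of it and the grasp point (between the pads) is the TCP; z points along the fingers, y is the line along which they close (so a half turn about z gives the same grasp; the last joint's range is limited). The gripper opens to 87 mm and grips with 3 to 60 N. Pads are 19 mm wide; open, the fingers measure 117 mm over their backs; the gripper's body (75 mm by 190 mm) begins 51 mm behind the grasp point.
Start: joints at [1.116, 0.333, 0.04, 1.465, -0.013, 1.343, -0.059], TCP at [226.397, -609.267, 203.346] pointing down, gripper open.
Joint ranges: [-2.58, 2.58], [-0.38, 2.09], [-1.3, 1.39], [0.25, 2.4], [-1.5, 4.64], [0.08, 2.09], [-2.65, 2.65]. Speed limits (rad/s): [2.22, 2.22, 2.79, 2.79, 3.14, 3.14, 3.14].

INTERFACE

Orientations are given as a unit quaternion [w, x, y, z].
In Python, from plant import manip, jaws, ik, readout, viewer, workorder gives the robot as it stands. The module is installed in compiled form; this text tells all that it offers. Calls block until the motion is done:
- manip.move_to(position, orientation): joint-space move of the TCP to a pose.
- manip.servo_line(position, rotation=None, feed=150, force_limit=None): straight line of the TCP; rotation=None keeps the orientation; feed is the mean speed in mm/s. With force_limit (N) it stops when the force on the tool has changed by that much, and returns True; else False.
- manip.set_joints(angles): joint-space move.
- jaws.gripper_to(opening): opening from 0.0 (shut) to 1.0 (fully open); the grip force is fixed at half the most; returns when the fingers have stopped.
- manip.wait(seconds).
- ik(position, orientation): joint angles nearest the present ones, or None.
- readout.get_obs(): the state.
- viewer.read_camera(name): name is "scene" or "top" or "wrist"; returns a dict with "frame" (480x640x3 uint8, blue, green, red), "mtx" (3x3 intrinsics, pixels), "eye" and "attitude" of the camera in the world; the wrist camera has in their place "mount" (4x4, takes a point from camera to tool coordinates, whose origin is the TCP and whose axes are the flange's). Camera axes: x right, y up, looking along -z (the intrinsics and any distortion apply to the point x, -y, -z); pixel columns grow to the right and rows downward; lengths in mm; the calibration is good to about 2 mm. A picture is of the moment at which its call begins: read the wrist's pose just before it. There is no depth.
A pose or a line that the arm cannot do raises manip.MotionError and nothing moves.
- workorder.close_job(): hands the job in; it is judged then, once.
The state is a dict: "t": time; "q": joint angles; "joint_velocities": joint speeds; "effort": joint torques, N m; "position": TCP position; "tcp_rot": TCP orientation; "contact_force": force on the tool from outside, world axes, zero at the start; "ft_torque": the same for the moment, N m; "width": opening from 0.0 (shut) to 1.0 (fully open); "gripper_force": force on a finger pad.
Only numpy, scipy, OpenCV 4.12 (cv2) and the standard library are available. Lean on these libraries where they do the work, as an engineer would, in place of code of your own. Each camera call takes 0.05 s, during which the arm holds its last target. There are 200 camera calls.

TASK

Prove the ukulele neck-drilling jig: take the setting rod by its green handle out of its wooden stand and press its tip squarely down on the red gauge foot, then on the blue one, until each foot is pushed well down. Then thread the rod from above through the jig's upper bushing and on through the lower one, and finish still holding it in the gripper, spanning both bushings, with its tip about midway between the lower bushing and the base board. Leave the ukulele body, the neck, the glue bottle and the offcut where they are.

Things in the scene. Friction and masses are not known exactly. Their poses are not given: they have to be found in the camera images.
- rod_grip (a point): centre of the setting rod's handle. The handle is a dark green square block 24 x 24 mm across and 50 mm tall, its faces square to this point's x and y axes; below it a round steel rod of 12 mm diameter runs 125 mm straight down (point z axis points up along the rod, from tip to handle). The whole rod is 175 mm long and weighs about 140 g. It starts upright and loose in the stand, its tip 10 mm above the table and so this point 160 mm above the table
- rod_tip (a point): lower end of the steel rod, on its axis, 150 mm below the centre of the handle; the nose tapers to 8 mm diameter over the last 4 mm
- stand_hole0 (a point): mouth of the hole in the rod's stand, a fixed brown wooden block 70 x 70 mm and 55 mm tall; the hole is 13.5 mm wide and 45 mm deep, so the rod must rise 45 mm to come free
- red_top (a point): centre of the top of the red gauge foot, a sprung round pad 28 mm across on a small grey housing fixed to the table 44 mm across and 12 mm tall; the pad's top is 22 mm above the table and moves straight down
- blue_top (a point): the same for the blue gauge foot; the feet may stand either way round
- red (a joint): how far the red foot is pushed down, m: 0 free, 0.006 fully down; a spring pushes back with about 1.5 N at first and 5 N when fully down. Counts as pressed beyond 0.003
- blue (a joint): the same for the blue foot
- jig_upper (a point): centre of the mouth (top face) of the jig's upper brass bushing, 122 mm above the table. Both bushings are brass blocks 36 mm square and 12 mm thick with a 15 mm bore and a 3 mm chamfer at the mouth; bores are on one vertical line. They stick out on aluminium arms from an aluminium column whose near face is 62 mm from the bore line, on this point's +y side; column and upper arm end level with the upper bushing's top, nothing is higher
- jig_lower (a point): centre of the mouth (top face) of the lower brass bushing, 72 mm above the table and 50 mm below the upper mouth; its underside is at 60 mm
- jig_base (a point): point on the bore line on the top face of the jig's plywood base board (130 x 150 mm), 12 mm above the table; the jig is fixed to the table
- rod: the setting rod as a whole; origin at the tip, z axis up along the rod to the handle
- uke_body: bystander: pale wooden ukulele body lying flat, about 280 x 176 x 65 mm, origin under its middle
- neck: bystander: brown ukulele neck blank lying on the table, about 330 x 52 x 30 mm, x along its length
- glue: bystander: white glue bottle with an orange cap, 56 mm across, 140 mm tall, standing
- offcut: bystander: dark wooden offcut, 70 x 45 x 30 mm
Mind the look-alikes: they are no part of the job. Leave any purple look-alike of the part that bears blue_top alone.

How it is judged (in metres and radians):
On the way, in this order (a step that is already met when the one before it is completed fails the run):
1. the red foot is pressed down with the rod's tip (value of joint red above 0.003 m and distance between rod_tip and red_top below 0.013 m), for 0.05 s.
2. then the blue foot is pressed down with the rod's tip (value of joint blue above 0.003 m and distance between rod_tip and blue_top below 0.013 m), for 0.05 s.
3. then the tip is in or just through the upper bushing, on the bore line, still above the lower one (z of rod_tip in the frame of jig_upper below -0.004 m and z of rod_tip in the frame of jig_lower above 0.001 m and horizontal distance between rod_tip and jig_upper below 0.008 m), for 0.03 s.
At the end, for the whole second after the job is handed in: The rod passes through both bushings, upright along the bore line (tip within 6 mm and handle within 12 mm of it, tilt under 0.1 rad), its tip 8 to 42 mm above the base board (the lower bushing's underside is 48 mm above it), still gripped by the fingers (over 2 N) and at rest (horizontal distance between rod_tip and jig_lower below 0.006 m and horizontal distance between rod_grip and jig_upper below 0.012 m and angle between the z axis of rod_grip and the z axis of jig_upper, either way round below 0.1 rad and z of rod_tip in the frame of jig_base between 0.008 and 0.042 m and contact force between rod and the fingers above 2 N and linear speed of rod below 0.03 m/s); the arm keeps its last pose, push and grip.
It fails at once if the ukulele body, neck, glue bottle or offcut is shifted by more than 30 mm (distance of any of uke_body, neck, glue, offcut from where it was at the start of the episode above 0.03 m).
It also fails if it takes over 54 s, if anything falls off the work surface, if the arm or the gripper's body presses on something with over 40 N, if the wrist force passes 120 N, or if a joint passes its speed limit or range.

## Working session

There is one attempt and no reset: what is moved stays moved. The work goes in short steps, each a Python script; the robot and the scene stay as the last script left them, time stands still between calls to the robot, and variables do not carry over. Pictures are saved under pics/ and viewed, at most 10 in all, crops included, and the job is handed in when it is done.

```bash
mkdir -p pics
python3 - <<'E'
from plant import viewer,readout
import cv2,pickle
d={}
for n in("scene","top"):
    c=viewer.read_camera(n);d[n]=c;cv2.imwrite(f"pics/{n}0.png",c["frame"]);print(n,c["mtx"],c["eye"],c["attitude"],[k for k in c])
pickle.dump(d,open("c.pkl","wb"))
c=viewer.read_camera("wrist");print(c["mount"],c["mtx"],list(c))
print(readout.get_obs())
E
```

```text
scene [[510.50391383   0.         325.21195465]
 [  0.         510.50391383 247.54477707]
 [  0.           0.           1.        ]] [1688.7842523  -180.30616161 1140.7998944 ] [0.70970004 0.31997233 0.2605969  0.57099283] ['frame', 'mtx', 'eye', 'attitude']
top [[534.44408065   0.         329.2883552 ]
 [  0.         534.44408065 240.10263044]
 [  0.           0.           1.        ]] [ 372.36768823   58.24002964 1323.14083223] [ 0.7073744   0.04354128 -0.05514547 -0.70333817] ['frame', 'mtx', 'eye', 'attitude']
[[ 5.33906339e-04  9.61612145e-01  2.74411728e-01  7.59500186e+01]
 [ 9.99999857e-01 -5.04992451e-04 -1.76010655e-04 -7.21628544e-01]
 [-3.06781326e-05  2.74411783e-01 -9.61612278e-01 -1.81768230e+02]
 [ 0.00000000e+00  0.00000000e+00  0.00000000e+00  1.00000000e+00]] [[429.35820499   0.         325.34448093]
 [  0.         429.35820499 242.53619845]
 [  0.           0.           1.        ]] ['frame', 'mtx', 'mount']
{'t': 0.15, 'q': array([ 1.11577483,  0.33373693,  0.03991569,  1.46606664, -0.0133895 ,
        1.34330351, -0.05849628]), 'joint_velocities': array([-1.60317844e-04, -9.68508009e-04, -6.53202935e-05, -1.37481214e-03,
       -8.51909849e-04,  2.98737952e-04,  2.30152229e-04]), 'effort': array([ 3.27141250e-03, -6.56847453e+01,  1.33764591e+00, -4.04110980e+01,
       -5.95812988e-02,  4.17144340e-02,  1.04869935e-04]), 'position': array([ 226.24793846, -608.93699595,  202.67247433]), 'tcp_rot': array([-6.02936570e-04,  9.84219642e-01,  1.76950012e-01, -1.61495030e-04]), 'contact_force': array([-0.32798719, -0.89648879, -0.42506136]), 'ft_torque': array([ 0.0163528 , -0.00278289, -0.01628925]), 'gripper_force': 0.0, 'width': 1.0031765935835695}
```

View pics/top0.png

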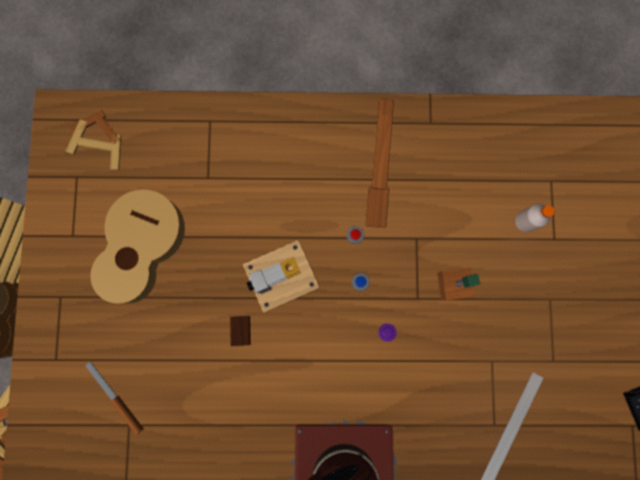

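View pics/scene0.png

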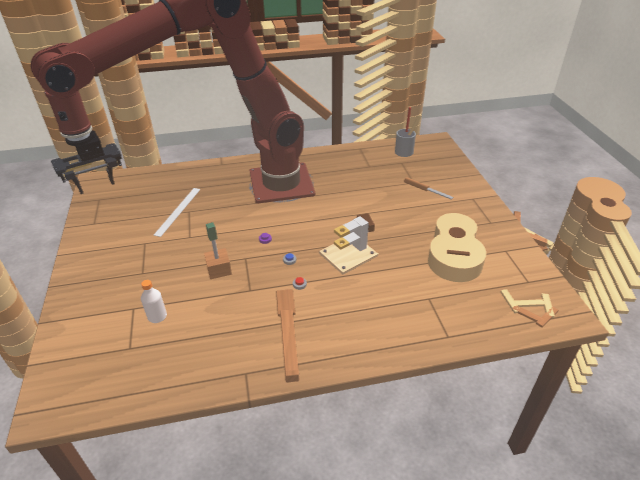

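```bash
cat > h.py <<'E'
import numpy as np,cv2
from scipy.spatial.transform import Rotation as R
from plant import manip,jaws,ik,readout,viewer,workorder
rot=lambda q:R.from_quat(np.roll(q,-1)).as_matrix()
def cam(n):
    o=readout.get_obs(); c=viewer.read_camera(n)
    if n=="wrist":
        T=np.eye(4);T[:3,:3]=rot(o["tcp_rot"]);T[:3,3]=o["position"];T=T@c["mount"];c["eye"]=T[:3,3];c["A"]=T[:3,:3]
    else: c["A"]=rot(c["attitude"]);c["eye"]=np.array(c["eye"])
    return c
def ray(c,uv):
    d=np.linalg.inv(c["mtx"])@[uv[0],uv[1],1]; return c["A"]@(d*[1,-1,-1])
def onz(c,uv,z):
    d=ray(c,uv); return c["eye"]+d*(z-c["eye"][2])/d[2]
def proj(c,p):
    x=c["A"].T@(np.array(p)-c["eye"])*[1,-1,-1]; x=c["mtx"]@x; return x[:2]/x[2]
def blobs(c,lo,hi,amin=20):
    m=cv2.inRange(cv2.cvtColor(c["frame"],cv2.COLOR_BGR2HSV),np.array(lo),np.array(hi))
    n,l,s,ce=cv2.connectedComponentsWithStats(m)
    return sorted([(int(s[i,4]),ce[i],s[i,:4]) for i in range(1,n) if s[i,4]>=amin],key=lambda b:-b[0]),l
def down(yaw): # tool z down, tool x at yaw
    q=(R.from_euler('z',yaw)*R.from_euler('x',np.pi)).as_quat(); return np.roll(q,1)
H=dict(red=([0,180,90],[5,255,255],22),blue=([100,150,80],[118,255,255],22),green=([65,90,20],[95,255,140],160),brass=([18,130,120],[28,255,255],122))
E
python3 - <<'E'
from h import *
for n in("top","scene"):
    c=cam(n)
    for k,(lo,hi,z) in H.items():
        for b in blobs(c,lo,hi,15)[0][:5]: print(n,k,b[0],b[1].round(1),b[2],onz(c,b[1],z).round(0))
q=readout.get_obs()["tcp_rot"];print(rot(q).round(2))
E
```

```text
top red 71 [355.1 233.9] [351 230   9   9] [571. -26.  22.]
top blue 86 [360.4 281.3] [356 276  10  11] [455. -39.  22.]
top green 125 [470.4 280.4] [463 275  16  11] [ 449. -269.  160.]
top brass 4128 [133.1 244.9] [ 91 190  88 113] [527. 481. 122.]
top brass 664 [ 93.9 145.2] [ 66 120  54  50] [759. 584. 122.]
top brass 483 [ 11.5 246.8] [  0 209  25  73] [521. 752. 122.]
top brass 399 [  8.5 226.3] [  0 203  21  54] [568. 763. 122.]
top brass 261 [290.4 266.9] [280 256  21  23] [480. 126. 122.]
scene brass 62 [340.9 229.9] [334 226  14   9] [481. 128. 122.]
scene brass 59 [340.6 241.8] [334 237  14  10] [537. 113. 122.]
[[ 0.94  0.35 -0.  ]
 [ 0.35 -0.94  0.  ]
 [-0.   -0.   -1.  ]]
```

Run:
```python
from h import *
import pickle
for n,p in(("jig",[470,30,330]),("rod",[449,-269,300])):
    manip.move_to(p,down(0)); manip.wait(.3)
    c=cam("wrist"); pickle.dump(c,open(n+".pkl","wb")); cv2.imwrite(f"pics/{n}.png",c["frame"])
    for k,(lo,hi,z) in H.items():
        for b in blobs(c,lo,hi,60)[0][:3]: print(n,k,b[0],b[1].round(1),b[2],onz(c,b[1],z).round(1))
print(readout.get_obs()["t"],readout.get_obs()["q"].round(2))
a,b=[cv2.imread(f"pics/{n}.png") for n in("jig","rod")]
```

```text
jig red 462 [378.2  93.6] [367  81  24  26] [573.1 -26.2  22. ]
jig blue 365 [385.6 200.3] [375 190  22  22] [456.6 -38.7  22. ]
jig brass 1604 [224.7 188.7] [194 162  60  55] [485.5 122.5 122. ]
jig brass 1301 [565.4 357.9] [541 320  42  74] [ 311.9 -214.6  122. ]
jig brass 135 [ 75.2 382.6] [ 70 366  15  28] [282.7 291.2 122. ]
rod red 418 [86.3 67.4] [73 57 26 27] [575.1 -28.5  22. ]
rod blue 135 [115.5 181.9] [104 176  21  19] [461.  -42.5  22. ]
rod brass 1285 [565.2 357.2] [541 320  42  74] [ 310.3 -493.9  122. ]
rod brass 143 [ 75.6 382.8] [ 70 366  16  28] [281.7 -27.5 122. ]
4.5667 [ 0.86  0.06 -0.42  1.59  0.03  1.49 -1.14]
```

View pics/jig.png

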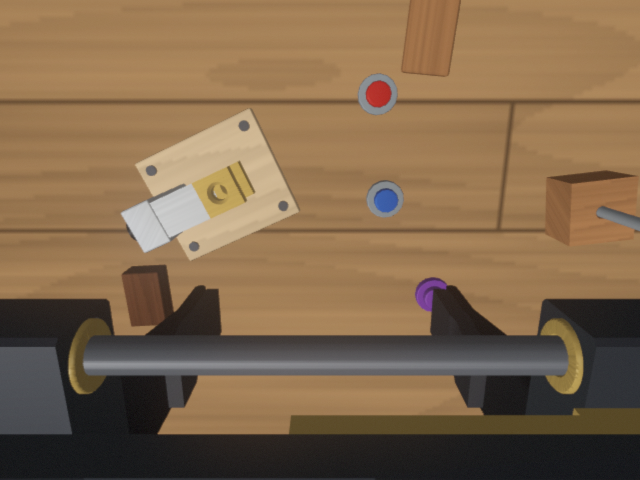

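View pics/rod.png

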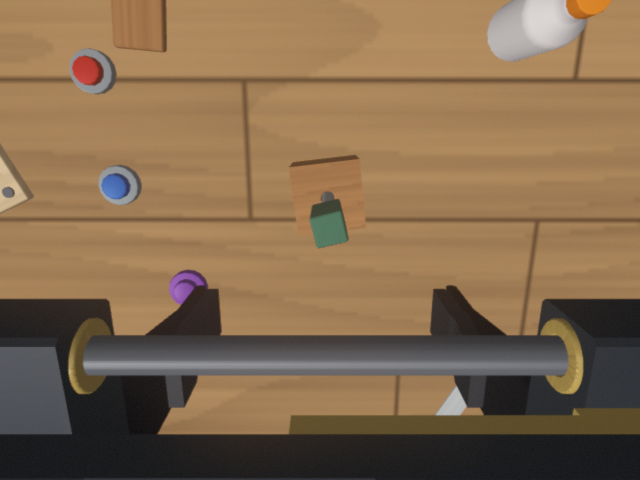

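Run:
```python
from h import *
import pickle
c=pickle.load(open("rod.pkl","rb"));j=pickle.load(open("jig.pkl","rb"))
f=c["frame"];hsv=cv2.cvtColor(f,cv2.COLOR_BGR2HSV);print(hsv[232,331],hsv[206,328],hsv[222,320])
a=cv2.resize(f[185:255,295:365],(400,400),interpolation=cv2.INTER_NEAREST)
b=cv2.resize(j["frame"][155:225,190:260],(400,400),interpolation=cv2.INTER_NEAREST)
cv2.imwrite("pics/z.png",np.hstack([a,b]))
m=cv2.inRange(hsv,np.array([60,60,20]),np.array([95,255,255]))
n,l,s,ce=cv2.connectedComponentsWithStats(m);print(s[1:],ce[1:])
```

```text
[ 71  79 122] [35 51 65] [ 71  77 122]
[[310 211  37  36 932]
 [ 75 445   1   1   1]
 [ 53 457   1   1   1]] [[328.38304721 229.04291845]
 [ 75.         445.        ]
 [ 53.         457.        ]]
```

View pics/z.png

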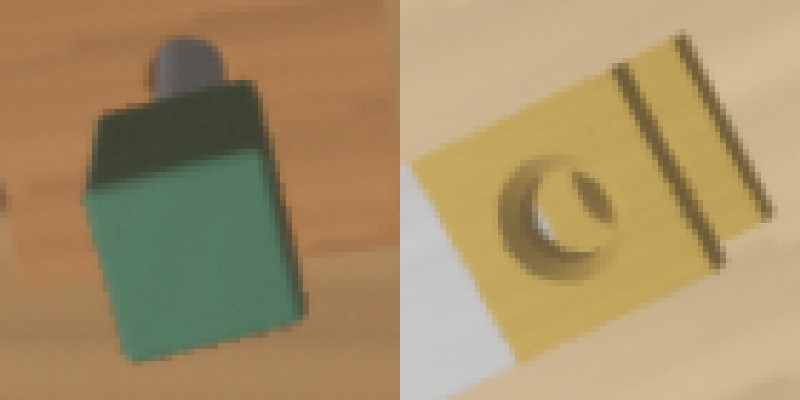

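Run:
```python
from h import *
import pickle
c=pickle.load(open("rod.pkl","rb"));j=pickle.load(open("jig.pkl","rb"))
k=70/400
def sh(c,P,o,z):
    P=np.array([onz(c,np.array(p)*k+o,z) for p in P])
    e=[P[(i+1)%4]-P[i] for i in range(4)]
    print(P.mean(0).round(1),[np.linalg.norm(x).round(1) for x in e],[np.degrees(np.arctan2(x[1],x[0])).round(1) for x in e])
sh(c,[(88,190),(262,150),(300,322),(130,360)],np.array([295,185]),185)
sh(j,[(14,160),(215,67),(320,262),(118,362)],np.array([190,155]),122)
print(onz(j,np.array([159,220])*k+[190,155],122))
# stand top & visible steel
for z in(55,135): print(onz(c,np.array([187,75])*k+[295,185],z))
```

```text
[ 449.7 -270.1  185. ] [np.float64(22.1), np.float64(22.6), np.float64(22.0), np.float64(22.6)] [np.float64(-76.7), np.float64(-167.1), np.float64(103.2), np.float64(13.2)]
[482.  127.7 122. ] [np.float64(36.0), np.float64(34.4), np.float64(37.5), np.float64(35.8)] [np.float64(-66.0), np.float64(-154.3), np.float64(116.0), np.float64(23.3)]
[481.05603927 129.04816581 122.        ]
[ 449.67535999 -269.73013181   55.        ]
[ 463.78763658 -269.26725528  135.        ]
```

Run:
```python
from h import *
import pickle
q=down(np.radians(13.2))
manip.move_to([449.7,-270,240],q); manip.servo_line([449.7,-270,160],feed=100)
jaws.gripper_to(0.0); manip.wait(.2)
o=readout.get_obs();print(o["width"],o["gripper_force"],o["position"],o["contact_force"])
p=o["position"]
manip.servo_line([p[0],p[1],245],feed=80);o=readout.get_obs();print(o["width"],o["contact_force"],o["t"])
manip.servo_line([560,-60,245],feed=200); manip.wait(.2)
c=cam("wrist");pickle.dump(c,open("r2.pkl","wb"));cv2.imwrite("pics/r2.png",c["frame"])
o=readout.get_obs();p=o["position"];t=p+rot(o["tcp_rot"])[:,2]*150;print(p,"pred tip px",proj(c,t),"red",proj(c,[574,-27,22]))
for k in("red","blue","brass"):
    lo,hi,z=H[k]
    for b in blobs(c,lo,hi,60)[0][:2]: print(k,b[0],b[1].round(1),b[2],onz(c,b[1],z).round(1))
```

```text
0.2730704668177246 29.98395413160324 [ 449.70616309 -269.99341251  159.99272796] [ 0.516806   -0.14973849 -0.93943059]
0.26986284132402755 [-0.98382139  0.54776298 -1.80189302] 8.3333
[559.8530252  -60.72812631 245.07004788] pred tip px [326.13023433 219.5447322 ] red [294.46997119 179.99969482]
red 455 [296.3 180.2] [285 167  23  27] [574.2 -28.7  22. ]
brass 256 [404.8 334.3] [397 319  16  38] [ 489.9 -140.7  122. ]
brass 138 [404.3 380.2] [399 358  11  36] [ 450.1 -151.7  122. ]
```

View pics/r2.png

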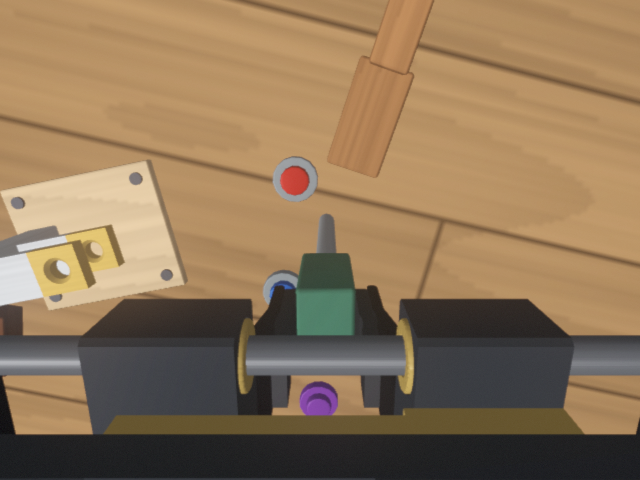

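Run:
```python
from h import *
def press(x,y):
    manip.servo_line([x,y,200],feed=120); manip.wait(.2)
    f=manip.servo_line([x,y,165.5],feed=25,force_limit=10)
    manip.wait(.3); o=readout.get_obs(); print(f,o["position"],o["contact_force"],o["t"])
    p=o["position"]; manip.servo_line([p[0],p[1],200],feed=60)
press(573.7,-27.8); press(456.5,-38.7)
manip.servo_line([456.5,-38.7,310],feed=200)
manip.servo_line([481.5,90,310],feed=150); manip.wait(.2)
c=cam("wrist");cv2.imwrite("pics/j2.png",c["frame"][:340])
o=readout.get_obs();t=o["position"]+rot(o["tcp_rot"])[:,2]*150;print("tip",proj(c,t),"bore",proj(c,[481.5,128.3,122]),proj(c,[481.5,128.3,72]),o["contact_force"])
import pickle;pickle.dump(c,open("j2.pkl","wb"))
```

```text
False [573.98079156 -27.7837433  165.89967143] [0.39757779 0.05125955 5.13223711] 12.575
False [456.78341304 -38.69793091 165.83392511] [ 0.37793778 -0.033684    4.39059608] 16.4667
tip [326.08569622 219.64345586] bore [282.41816466 199.97935898] [287.30035296 190.86773917] [ 0.31562429 -0.80413667 -1.90106926]
```

View pics/j2.png

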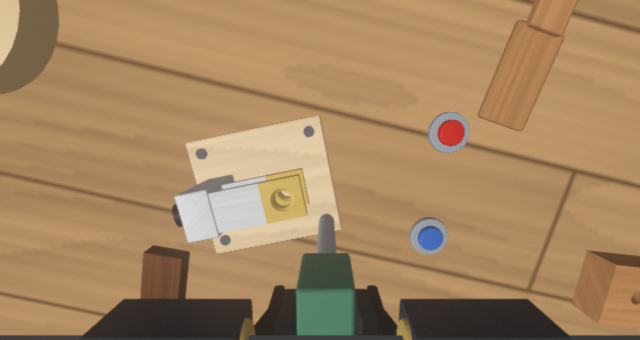

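Run:
```python
from h import *
x,y=481.5,128.3
manip.servo_line([x,y,310],feed=100);manip.servo_line([x,y,280],feed=100);manip.wait(.2)
o0=readout.get_obs()
for z in(262,250,235,225):
    f=manip.servo_line([x,y,z],feed=30,force_limit=12);manip.wait(.15)
    o=readout.get_obs();print(z,f,o["position"].round(1),(o["contact_force"]-o0["contact_force"]).round(1),(o["ft_torque"]-o0["ft_torque"]).round(2),o["t"])
    if f:break
```

```text
262 False [481.6 128.4 262.2] [-0.9 -1.3 -0.8] [-0.    0.09 -0.06] 21.25
250 False [481.6 128.4 250.2] [ 0.2 -0.1 -0.2] [-0.03  0.04 -0.02] 21.95
235 False [481.6 128.4 235.2] [-0.9 -0.6  0. ] [ 0.05  0.06 -0.03] 22.75
225 False [481.6 128.3 225.1] [-1.6 -0.7 -0.3] [-0.06  0.08 -0.04] 23.3833
```

Run:
```python
from h import *
x,y=481.5,128.3
o0=readout.get_obs()
for z in(210,187):
    f=manip.servo_line([x,y,z],feed=30,force_limit=12);manip.wait(.3)
    o=readout.get_obs();print(z,f,o["position"].round(1),(o["contact_force"]-o0["contact_force"]).round(1),o["gripper_force"],o["width"],o["t"])
    if f:break
c=cam("wrist");cv2.imwrite("pics/end.png",c["frame"][100:340,180:460])
```

```text
210 False [481.6 128.3 210.1] [ 1.   0.4 -0.1] 29.983119070529938 0.26884639359406454 24.3333
187 False [481.6 128.3 187.1] [ 0.7  0.3 -0.6] 29.982897341251373 0.27102850108520243 25.55
```

View pics/end.png

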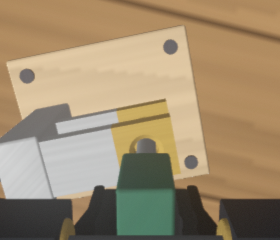

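The picture shows the rod standing in the upper bushing's bore, at about crop pixel (145,147). The tip height works out at about 37 mm with no contact load, so I'm handing it in.

```bash
python3 -c "
from plant import workorder
print(workorder.close_job())"
```

```text
the job is handed in; nothing more can be done
None
```

The job is handed in (no verdict was returned): red then blue foot pressed fully down, and the rod is still gripped through both bushings, its tip about 25 mm above the base board by arm position.

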